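# Show an arched lino block to the proofing camera

### The arm

A 6-joint arm with a two-finger parallel gripper is mounted at the origin on the work surface. World frame = base frame: x ahead of the robot, y to its left, z up, the work surface at z = 0. Lengths are in mm, angles in rad, forces in N, time in s.
With the tool pointing down it reaches from about 275 to 750 mm from the base axis. Payload 10.2 kg.
Tool frame: the origin (TCP) lies midway between the tips of the shut fingers; the grasp point (between the pads) lies 19 mm behind it; z points along the fingers, y is the line along which they close (so a half turn about z gives the same grasp; the last joint's range is limited). The gripper opens to 85 mm and grips with 20 to 120 N. Pads are 22 mm wide; open, the fingers measure 114 mm over their backs; the gripper's body (76 mm by 85 mm) begins 54 mm behind the grasp point. The pads swing forward as they close: fully open they stand 13 mm farther back than shut.
Start: joints at [1.112, 0.313, 1.498, -0, 1.331, -0.223], TCP at [122.664, 510.475, 231.294] pointing down, gripper open.
Joint ranges: [-2.94, 2.94], [-0.97, 2.17], [0.19, 2.56], [-1.23, 4.37], [0.02, 3.11], [-2.88, 2.88]. Speed limits (rad/s): [2.39, 2.39, 3.01, 3.14, 3.14, 3.14].

### API

Orientations are given as a unit quaternion [w, x, y, z].
In Python, from rig import ctrl, capture, camera_info gives the robot as it stands.
- The arm moves only by the tool apply_moves, never from a script. Its argument "targets" is a list of rows, each a list of 3 entries, a list of its own where there are three numbers: the finger opening in mm, from 0 to 85.4, then the shift along the world's x, y, z in mm, then the turn, a rotation vector about the world's x, y, z in degrees. In form: [[grip, [dx, dy, dz], [rx, ry, rz]], ...]. A call has 1 to 20 rows; each row is the pose to reach, as a shift and turn from the pose commanded when the call began; what a row does not reach only later rows make up. A row lasts 1/10 s, in which the tool goes at most 50 mm and 8.59 degrees, less where a joint would pass 70% of its speed; a pose out of reach is approached as far as the arm can. A call with a gripper value outside its range is refused whole. The fingers move at their own pace and stop on an object; "squeeze" is the grip in N (left out, the last holds). Time passes only in rows, so rows that repeat a pose let the fingers close. It gives the time, the measured TCP pose, the force, the opening and the grip force at its end, in the units of the state.
- ctrl.sense(): the state, without advancing time (a new reading comes with each control period).
- capture(name): name is "scene" or "side" or "wrist"; returns (picture, depth): 400x640x3 uint8, blue, green, red; 400x640 float32, mm along the optical axis (not along the pixel's ray), 0 where there is no reading.
- camera_info(name): a dict with "vfov" (degrees; the focal length in pixels is half the picture's height over the tangent of half this angle, whatever the lens; pixels are square), "cx", "cy" (the principal point, pixels), "extrinsics" (4x4, takes a point from camera to world coordinates). Camera axes: x right, y down, z forward; pixel columns grow to the right and rows downward; lengths in mm; the calibration is good to about 2 mm. A picture is of the moment at which its call begins: read the wrist's pose just before it. camera_info takes no time and is no camera call; for the wrist camera it gives the pose at the moment of the call.
- ctrl.finish_job(): hands the job in; it is judged then, once.
The state is a dict: "time_s": time; "joints": joint angles; "dq": joint speeds; "tau": joint torques, N m; "eef_pos": TCP position; "ee_rot": TCP orientation; "force": force on the tool from outside, world axes, zero at the start; "wrist_torque": the same for the moment, N m; "grip_width": opening from 0.0 (shut) to 1.0 (fully open); "grip_force": force on a finger pad.
Only numpy, scipy, OpenCV 4.12 (cv2) and the standard library are available. Lean on these libraries where they do the work, as an engineer would, in place of code of your own. Each camera call takes 0.05 s, during which the arm holds its last target. There are 200 camera calls.

### The job

Take the arch-topped lino printing block out of the rack and hold it up in the air to the inspection camera: upright with its arched end up, its dark carved face turned squarely to the lens (the camera looks slightly downwards, so lean the block back to match) and the middle of the carving on the lens axis 20 cm in front of the glass. Finish while holding it still there: do not let go or put it down. Leave the other blocks and the things on the bench where they are, and do not touch the camera or its stand.

Things in the scene. Friction and masses are not known exactly. Their poses are not given: they have to be found in the camera images.
- print_block: the block to show, in one of the rack's grooves: plywood 14 mm thick (x = -7 to +7) with a dark lino face, 70 mm wide, straight sides to 65 mm, half-round top to 100 mm; about 70 g. Origin: middle of its underside; x out of the dark carved face (leaf pattern), y along its width, z to the arch. Above 75 mm it is plain: pinch it there, across its thickness
- print_centre (a point): middle of the carving on that block's carved face: 7 mm along x and 42 mm along z from the block's origin; axes as the block
- rack: fixed wooden rack on the bench, 196 x 136 x 37 mm; origin: middle of its underside, z up. Three grooves along its y at x = -65, 0, +65 mm, 16 mm wide, 25 mm deep, floor 12 mm above the bench. One block stands upright in each, carved face to the rack's +x; 51 mm free between neighbouring blocks
- camera_stand: fixed stand of the inspection camera: base plate 130 x 150 x 14 mm, column to 414 mm height behind the camera head; the camera looks along its -x as seen from above
- camera: black camera head on the stand, 75 mm wide, 60 high, lens barrel 54 across, origin 320 mm above the bench. It looks along its own -x, 20 degrees (0.35 rad) below level; y is level, z the image's up. It reaches from x = -50 to +45 mm. A block held rightly has its x, y, z axes along the camera's x, y, z
- lens (a point): middle of the lens glass, 50 mm along -x from the camera's origin; axes as the camera
- focus (a point): the point in the air on the lens axis, 200 mm in front of the glass, where the middle of the carving must be; about 235 mm above the bench; axes as the camera
- wide_block: the wide rectangular block, 104 mm wide, 70 mm tall, 14 mm thick, standing in another groove; origin at the middle of its underside, z up, x out of its lino face
- square_block: the squarish block, 84 mm wide, 78 mm tall, 14 mm thick, standing in another groove; axes as the wide block
- spray_can: dark spray can, radius 30, height 170 mm, origin at its foot
- mug: white mug with brushes and pencils in it, radius 38, overall height 170 mm, origin at its foot
- jar: closed jar, radius 34, height 80 mm, origin at its foot
- brayer: ink roller lying on the bench, about 160 mm long, 90 mm wide, 32 mm high
- stapler: stapler lying on the bench, 130 x 34 x 40 mm
- gouge: wood-handled gouge lying on the bench, 160 mm long, about 30 mm high at most

How it is judged:
By the outcome, as a careful person would: the job done as asked, in the order asked, and still so for the second after the job is handed in, while the arm keeps its last pose, push and grip.
It also fails if it takes over 32 s, if anything falls off the work surface, if the arm or the gripper's body presses on something with over 40 N, if the wrist force passes 120 N, or if a joint passes its speed limit or range.

## Working session

There is one attempt and no reset: what is moved stays moved. The work goes in short steps, Python scripts to look and compute and a tool call to move; the robot and the scene stay as the last step left them, time stands still between calls to the robot, and variables do not carry over. Pictures are saved under pics/ and viewed, at most 10 in all, crops included, and the job is handed in when it is done.

Besides the shell and the picture viewer there is one more tool, called after "Emit:" as name(argument=value, ...), one argument or row to a line, values as JSON. apply_moves: Moves the arm, as the interface text tells. Its arguments: {"type":"object","properties":{"targets":{"type":"array","items":{"type":"array"}},"squeeze":{"type":"number"}},"required":["targets"]}

```bash
ls; mkdir -p pics; cat > h.py <<'E'
import numpy as np, cv2
from scipy.spatial.transform import Rotation as R
from rig import ctrl, capture, camera_info
def K(n):
    i=camera_info(n); return 200/np.tan(np.radians(i["vfov"])/2),i["cx"],i["cy"],np.array(i["extrinsics"])
def cloud(d,k):
    f,cx,cy,T=k; v,u=np.mgrid[0:400,0:640]
    P=np.stack([(u-cx)/f*d,(v-cy)/f*d,d],-1); return P@T[:3,:3].T+T[:3,3]
E
python3 - <<'E'
from h import *
s=ctrl.sense(); print(s)
for n in ("scene","side","wrist"):
    k=K(n); p,d=capture(n); cv2.imwrite(f"pics/{n}0.png",p); np.savez(f"{n}0.npz",p=p,d=d,f=k[0],c=k[1:3],T=k[3]); print(n,k)
E
```

```text
pics
{'time_s': 0.0, 'joints': array([ 1.11159735e+00,  3.13449765e-01,  1.49843981e+00,  5.23997189e-06,
        1.33099754e+00, -2.23408944e-01]), 'dq': array([-5.06488965e-04,  7.17399151e-05,  1.63470221e-03, -6.54213387e-04,
        3.64657087e-04,  8.81793064e-04]), 'tau': array([-1.36778581e-04, -4.12266719e+01, -2.59743190e+01, -1.74705274e-04,
        4.13416288e-03, -1.67179763e-05]), 'eef_pos': array([122.54412907, 510.23331558, 230.73416922]), 'ee_rot': array([-2.19036030e-04,  1.17622691e-01,  9.93058147e-01, -6.09045065e-04]), 'force': array([-1.1730369 , -0.05577333, -0.4678018 ]), 'wrist_torque': array([ 0.05742232, -0.02142531, -0.00768812]), 'grip_force': 0.0, 'grip_width': 0.9997027500112982}
scene (np.float64(364.635865560627), 321.5690431568942, 190.91367278329687, array([[ 8.32122920e-01,  3.87170337e-01, -3.97077543e-01,
         9.30494558e+02],
       [ 5.54512098e-01, -5.92932879e-01,  5.83906614e-01,
        -5.98269911e+02],
       [-9.36901017e-03, -7.06066379e-01, -7.08083675e-01,
         8.66334034e+02],
       [ 0.00000000e+00,  0.00000000e+00,  0.000
[... 175 characters left out ...]
       -7.17956285e+00],
       [-5.09398522e-01, -4.64472768e-01,  7.24415760e-01,
        -1.01116366e+03],
       [-1.80793731e-02, -8.35862027e-01, -5.48641785e-01,
         9.15836242e+02],
       [ 0.00000000e+00,  0.00000000e+00,  0.00000000e+00,
         1.00000000e+00]]))
wrist (np.float64(282.7421816236616), 315.29030314520605, 199.9886284895433, array([[ 2.34276900e-01,  9.35551297e-01,  2.64306838e-01,
         5.58857147e+01],
       [ 9.72169466e-01, -2.25192323e-01, -6.46138356e-02,
         5.26141942e+02],
       [-9.29686811e-04,  2.72088567e-01, -9.62271764e-01,
         3.71943003e+02],
       [ 0.00000000e+00,  0.00000000e+00,  0.00000000e+00,
         1.00000000e+00]]))
```

View pics/scene0.png

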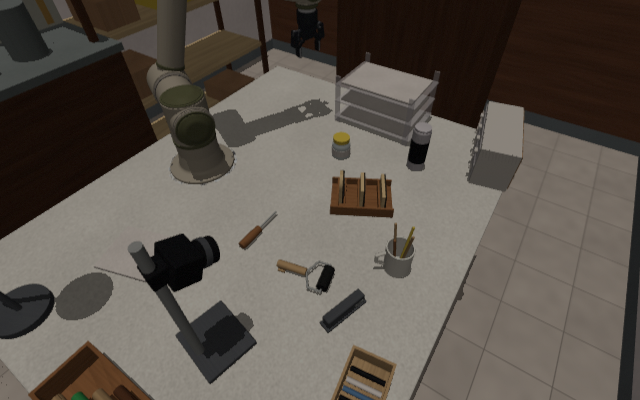

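View pics/side0.png

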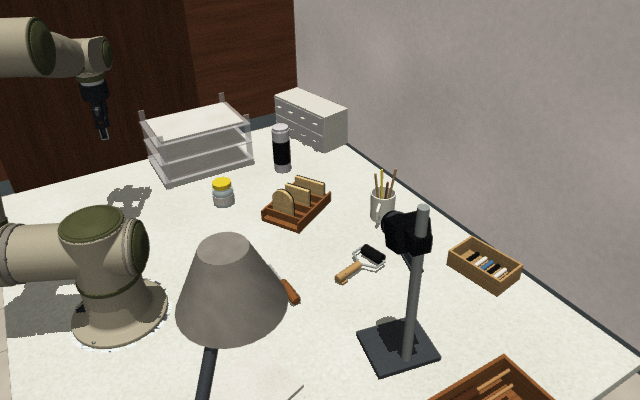

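The scene picture shows the rack near (362,197) and the inspection camera at (185,262), with its base at (215,340). In the side picture the arch block is the left one in the rack at (284,203), showing its plain back, and the camera is at (407,232).

```bash
python3 - <<'E'
from h import *
L=lambda n:np.load(n+"0.npz")
S,D=L("scene"),L("side")
def C(a): return cloud(a["d"].astype(float),(float(a["f"]),*a["c"],a["T"]))
cs,cd=C(S),C(D)
a=cv2.resize(S["p"][160:225,320:400],(400,325),interpolation=2)
b=cv2.resize(D["p"][165:240,255:340],(400,353),interpolation=2)
a2=cv2.resize(S["p"][225:300,130:230],(400,300),interpolation=2)
b2=cv2.resize(D["p"][195:260,370:440],(400,371),interpolation=2)
o=np.zeros((600,800,3),np.uint8); o[:300,:400]=a[:300];o[:300,400:]=b[:300];o[300:,:400]=a2;o[300:,400:]=b2[:300]
cv2.imwrite("pics/crops.png",o)
for n,c,pts in(("scene",cs,[(362,205),(342,178),(362,180),(382,180),(331,212),(392,213),(335,180),(205,248),(170,240),(180,270),(215,340),(178,340),(215,378),(254,345),(205,304)]),("side",cd,[(284,203),(297,195),(310,187),(262,212),(300,230),(330,200),(407,240),(423,210),(400,222),(358,335),(380,375),(438,355)])):
    for u,v in pts: print(n,(u,v),c[v,u].round(0))
# rack coloured / region
for n,c in(("scene",cs),("side",cd)):
    m=(c[...,2]>33)&(c[...,2]<125)
    np.save(n+"m.npy",m)
    k,l,st,ce=cv2.connectedComponentsWithStats(m.astype(np.uint8))
    for i in range(1,k):
        if st[i,4]>60: q=c[l==i]; print(n,ce[i].round(),st[i,4],np.percentile(q,2,0).round(),np.percentile(q,98,0).round())
E
```

```text
scene (362, 205) [601. 110.  28.]
scene (342, 178) [525. 109. 106.]
scene (362, 180) [574. 149.  91.]
scene (382, 180) [623. 188.  86.]
scene (331, 212) [526.  47.   9.]
scene (392, 213) [691. 140.  18.]
scene (335, 180) [467. 164.  24.]
scene (205, 248) [ 539. -394.  336.]
scene (170, 240) [ 489. -423.  355.]
scene (180, 270) [ 548. -454.  350.]
scene (215, 340) [ 517. -444.   13.]
scene (178, 340) [ 438. -491.    2.]
scene (215, 378) [ 575. -503.    6.]
scene (254, 345) [ 596. -399.   -0.]
scene (205, 304) [ 421. -389.   -0.]
side (284, 203) [513. 111.  70.]
side (297, 195) [569. 134.  65.]
side (310, 187) [633. 165.  56.]
side (262, 212) [460. 159.  28.]
side (300, 230) [528.  45.   5.]
side (330, 200) [687. 133.   4.]
side (407, 240) [ 486. -469.  336.]
side (423, 210) [ 498. -488.  410.]
side (400, 222) [ 488. -442.  359.]
side (358, 335) [ 448. -378.   13.]
side (380, 375) [ 429. -489.   11.]
side (438, 355) [ 567. -514.   11.]
scene [589.   9.] 1707 [ 627. 2188.   35.] [1224. 2221.  121.]
scene [423.  32.] 3000 [-229. 1316.   35.] [ 648. 1614.  123.]
scene [66. 14.] 91 [-1576.
[... 1172 characters left out ...]
23.]
side [ 40. 103.] 1753 [-182. 1310.   35.] [ 130. 1337.  123.]
side [312. 125.] 1574 [779. 420.  35.] [949. 696. 124.]
side [198. 148.] 1989 [256. 485.  43.] [575. 720. 115.]
side [281. 152.] 406 [621. 367.  36.] [676. 407. 123.]
side [297. 196.] 1416 [492.  67.  33.] [660. 208. 106.]
side [222. 188.] 400 [362. 282.  35.] [421. 340.  80.]
side [382. 199.] 673 [730. -60.  36.] [813.  15. 118.]
side [485. 260.] 897 [ 799. -445.   33.] [ 915. -281.   50.]
side [116. 304.] 2093 [-75. -75.  35.] [ 65.  -8. 124.]
side [408. 339.] 322 [ 491. -495.   34.] [ 508. -478.  123.]
side [492. 382.] 2061 [ 468. -720.   35.] [ 647. -612.   70.]
side [500. 392.] 130 [ 554. -669.   47.] [ 617. -660.   54.]
```

View pics/crops.png

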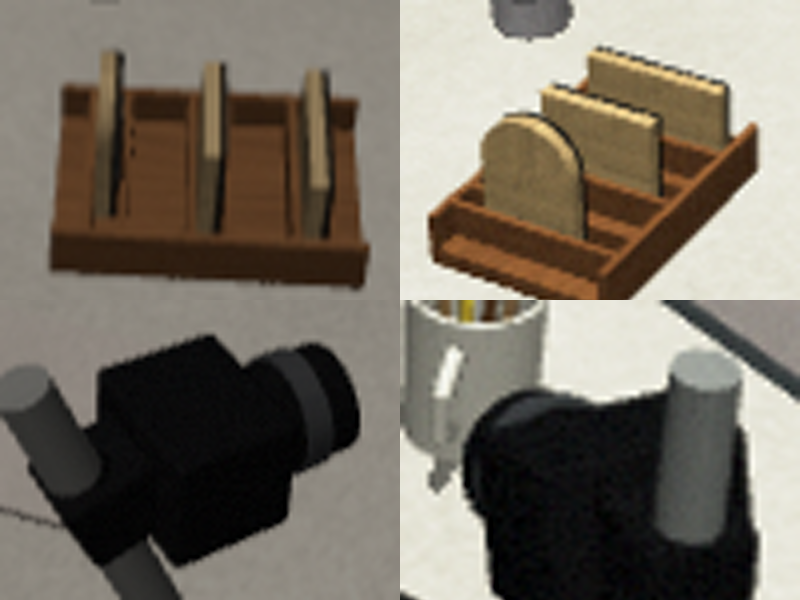

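The crops show the dark lino on the right (rack +x) side of every block. The arch block is in the leftmost groove (x = -65), and the camera's lens barrel points about world +y.

```bash
cat >> h.py <<'E'
def rect(P):
    (c,s,a)=cv2.minAreaRect(P[:,:2].astype(np.float32)); return np.round(c,1),np.round(s,1),round(a,2)
E
python3 - <<'E'
from h import *
for n in("scene","side"):
    a=np.load(n+"0.npz"); c=cloud(a["d"].astype(float),(float(a["f"]),*a["c"],a["T"])); p=a["p"]
    x,y,z=c[...,0],c[...,1],c[...,2]
    # table bias
    t=(abs(z)<8)&(x>500)&(x<700)&(y>-100)&(y<50); print(n,"table",np.median(z[t]))
    near=(x>400)&(x<620)&(y>-600)&(y<-350)
    dark=p.max(2)<90
    m=near&(abs(z-14)<9)&dark
    m=cv2.morphologyEx(m.astype(np.uint8),cv2.MORPH_OPEN,np.ones((3,3)))>0
    print(" plate",m.sum(),rect(c[m]),np.median(z[m]))
    h=near&(z>365)&(z<412); print(" column",h.sum(),np.percentile(c[h],[5,50,95],0).round(1).tolist())
    h=near&(z>408); print(" coltop",h.sum(),c[h].mean(0).round(1) if h.any() else "")
    r=(x>440)&(x<720)&(y>20)&(y<250)
    m=r&(abs(z-37)<4); print(" rackrim",m.sum(),rect(c[m]))
    m=r&(z>45)&(z<120)
    k,l,st,ce=cv2.connectedComponentsWithStats(m.astype(np.uint8))
    for i in range(1,k):
        if st[i,4]>40: q=c[l==i]; print("  blk",ce[i].round(),st[i,4],q.mean(0).round(1),rect(q),"top",np.percentile(q[:,2],98).round(1))
E
```

```text
scene table 1.0947416771373355
 plate 3158 (array([ 513.3, -440. ]), array([129.9, 150.1]), 78.23) 14.709514705910578
 column 310 [[505.3, -491.8, 367.6], [512.8, -484.0, 389.1], [515.0, -472.8, 409.5]]
 coltop 174 [ 505.8 -481.7  413.8]
 rackrim 512 (array([573.8, 151. ]), array([193.9, 141.4]), 29.44)
  blk [341. 183.] 128 [526.3 105.2  89.8] (array([520.6, 116. ]), array([14.4, 58.5]), 27.87) top 115.0
  blk [362. 186.] 142 [583.2 134.1  82.2] (array([577.8, 146.4]), array([15.2, 88.2]), 29.32) top 93.9
  blk [383. 189.] 190 [640.5 163.4  74.8] (array([636.3, 173.6]), array([ 14.6, 106.2]), 29.15) top 85.7
side table -2.560720854962142
 plate 2716 (array([ 509.5, -441.6]), array([134.1, 149.5]), 78.15) 11.720746314054225
 column 313 [[491.9, -493.9, 367.3], [496.5, -489.6, 391.6], [509.6, -477.6, 411.4]]
 coltop 94 [ 501.6 -484.1  411.4]
 rackrim 303 (array([572.6, 146.6]), array([192.5, 140.1]), 29.61)
  blk [296. 192.] 1053 [571.2 138.1  72.3] (array([580.5, 140.9]), array([154.9, 108.4]), 30.44) top 107.0
```

Emit:
apply_moves(
  targets=[
    [36,[397,-395,20],[0,0,-47]],
    [36,[397,-395,20],[0,0,-47]],
    [36,[397,-395,20],[0,0,-47]],
    [36,[397,-395,20],[0,0,-47]],
    [36,[397,-395,20],[0,0,-47]],
    [36,[397,-395,20],[0,0,-47]],
    [36,[397,-395,20],[0,0,-47]],
    [36,[397,-395,20],[0,0,-47]],
    [36,[397,-395,20],[0,0,-47]],
    [36,[397,-395,20],[0,0,-47]],
    [36,[397,-395,20],[0,0,-47]],
    [36,[397,-395,20],[0,0,-47]],
    [36,[397,-395,20],[0,0,-47]],
    [36,[397,-395,20],[0,0,-47]],
    [36,[397,-395,20],[0,0,-47]],
    [36,[397,-395,20],[0,0,-47]],
  ],
)

```text
time_s: 1.75
eef_pos: [519.0, 116.5, 251.6]
ee_rot: [0.0, 0.503, 0.864, 0.0]
force: [0.3, 0.7, -0.3]
grip_width: 0.425
grip_force: 0.0
```

```bash
python3 - <<'E'
from h import *
s=ctrl.sense(); print(s["time_s"],s["eef_pos"],s["ee_rot"],s["joints"],s["grip_width"])
k=K("wrist"); p,d=capture("wrist"); cv2.imwrite("pics/w1.png",p); np.savez("wrist1.npz",p=p,d=d,f=k[0],c=k[1:3],T=k[3])
c=cloud(d.astype(float),k); x,y,z=c[...,0],c[...,1],c[...,2]
r=(x>440)&(x<720)&(y>20)&(y<250)
m=r&(abs(z-37)<4); print(" rackrim",m.sum(),rect(c[m]))
m=r&(z>45)&(z<120)
n,l,st,ce=cv2.connectedComponentsWithStats(m.astype(np.uint8))
for i in range(1,n):
    if st[i,4]>40: q=c[l==i]; t=np.percentile(q[:,2],98); print("blk",ce[i].round(),st[i,4],rect(q),"top",t.round(1),"toprect",rect(q[q[:,2]>t-8]))
E
```

```text
1.75 [518.97742792 116.53695231 251.55631803] [6.67369876e-05 5.03146569e-01 8.64201085e-01 9.89142747e-05] [ 4.05534276e-04  3.13980043e-01  1.44294655e+00  1.05546757e-04
  1.38445114e+00 -5.15938433e-01] 0.4247323076262225
 rackrim 3573 (array([576.5, 150.7]), array([195.9, 136.5]), 29.47)
blk [426. 185.] 2075 (array([637.2, 174.4]), array([ 15.5, 104.3]), 29.15) top 81.6 toprect (array([637.2, 174.5]), array([ 15.5, 103.9]), 29.15)
blk [317. 175.] 870 (array([515.7, 125.3]), array([14. , 66.2]), 29.12) top 110.9 toprect (array([516.5, 124.1]), array([13.8, 44.7]), 29.25)
blk [372. 184.] 1454 (array([578.4, 146.2]), array([14.5, 84.2]), 29.2) top 89.5 toprect (array([578.5, 146.2]), array([14.5, 84.1]), 29.12)
```

View pics/w1.png

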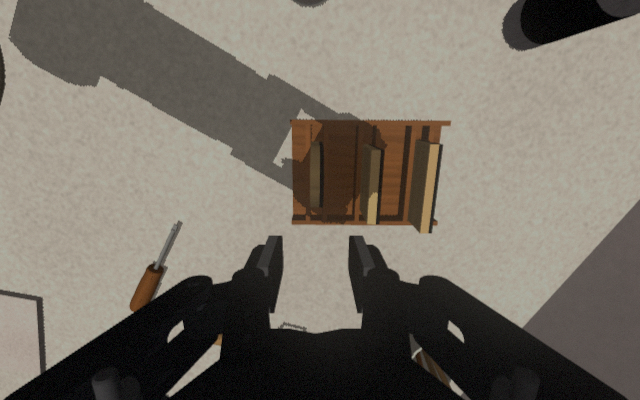

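The wrist picture shows the rack at (370,172) between the fingers' line of sight, with the arch block's edge at (317,175). Top height 111, thickness 14, yaw 29.3° and the 65 mm groove spacing all match. Next step is to descend and pinch.

Emit:
apply_moves(
  targets=[
    [36,[-3,8.5,0],[0,0,0]],
    [36,[-3,8.5,-50],[0,0,0]],
    [36,[-3,8.5,-90],[0,0,0]],
    [36,[-3,8.5,-120],[0,0,0]],
    [36,[-3,8.5,-145],[0,0,0]],
    [36,[-3,8.5,-168],[0,0,0]],
    [36,[-3,8.5,-168],[0,0,0]],
    [36,[-3,8.5,-168],[0,0,0]],
  ],
  squeeze=50,
)

```text
time_s: 2.6
eef_pos: [516.8, 124.5, 84.0]
ee_rot: [0.0, 0.504, 0.864, 0.0]
force: [0.6, -0.2, 1.1]
grip_width: 0.42
grip_force: 0.0
```

```bash
python3 - <<'E'
from h import *
s=ctrl.sense(); print(s["eef_pos"],s["force"])
k=K("wrist"); p,d=capture("wrist")
c=cloud(d.astype(float),k); x,y,z=c[...,0],c[...,1],c[...,2]
R3=R.from_quat(np.roll(s["ee_rot"],-1)).as_matrix()
q=(c-s["eef_pos"])@R3
m=(abs(q[...,1])<12)&(z>95)&(z<118)&(abs(q[...,0])<45)
n,l,st,ce=cv2.connectedComponentsWithStats(m.astype(np.uint8)); i=1+st[1:,4].argmax()
q=q[l==i]; print(len(q),"tool-frame",np.percentile(q,[2,50,98],0).round(1).tolist(),rect(c[l==i]))
cv2.imwrite("pics/w2.png",p)
E
```

```text
[516.77792984 124.46286294  84.00091164] [ 0.6219203  -0.19797983  1.07007739]
3093 tool-frame [[-23.1, -7.3, -26.9], [8.0, -0.5, -23.7], [27.1, 6.2, -12.1]] (array([515.7, 125.1]), array([14. , 55.3]), 29.07)
```

View pics/w2.png

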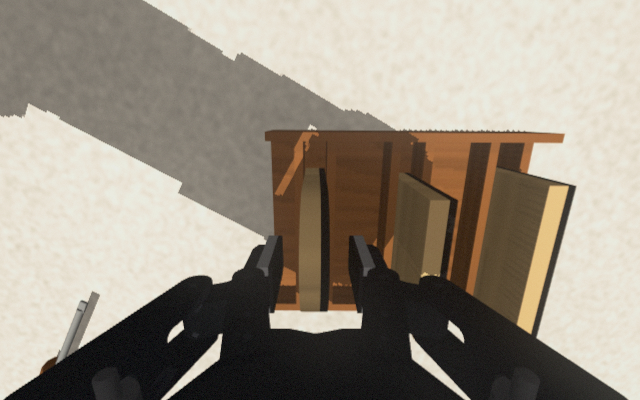

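The picture shows the block's top edge at (314,240) midway between the open pads, so the pinch is centred. Next I close and lift.

Emit:
apply_moves(
  targets=[
    [10,[0,0,0],[0,0,0]],
    [10,[0,0,0],[0,0,0]],
    [10,[0,0,0],[0,0,0]],
    [10,[0,0,0],[0,0,0]],
    [10,[0,0,0],[0,0,0]],
    [10,[0,0,0],[0,0,0]],
    [10,[0,0,0],[0,0,0]],
    [10,[0,0,5],[0,0,0]],
    [10,[0,0,15],[0,0,0]],
    [10,[0,0,30],[0,0,0]],
    [10,[0,0,50],[0,0,0]],
    [10,[0,0,80],[0,0,0]],
    [10,[0,0,120],[0,0,0]],
    [10,[0,0,160],[0,0,0]],
    [10,[0,0,190],[0,0,0]],
    [10,[0,0,200],[0,0,0]],
    [10,[0,0,200],[0,0,0]],
  ],
  squeeze=50,
)

```text
time_s: 4.35
eef_pos: [516.8, 124.0, 284.3]
ee_rot: [0.001, 0.504, 0.864, 0.001]
force: [0.3, 0.8, -1.5]
grip_width: 0.154
grip_force: 48.8
```

```bash
cat >> h.py <<'E'
YAW=-101.8
def camR(yaw=YAW,p=20): # columns: camera x,y,z in world
    return R.from_euler('ZY',[yaw,-p],degrees=True).as_matrix()
def head(c,o,RR):
    q=(c-o)@RR
    m=(abs(q[...,0])<75)&(abs(q[...,1])<55)&(abs(q[...,2])<50)&(c[...,2]>250)
    q=q[m]; b=q[q[:,0]<-15]   # barrel
    print(" n",len(q),"ext",np.percentile(q,[1,99],0).round(1).tolist())
    for lo in(-60,-45,-30,-15,0,15,30):
        t=q[(q[:,0]>lo)&(q[:,0]<lo+15)]
        if len(t)>15: print("  x",lo,len(t),"y",np.percentile(t[:,1],[2,98]).round(1),"z",np.percentile(t[:,2],[2,98]).round(1))
E
python3 - <<'E'
from h import *
RR=camR(); print(RR.round(3))
o=np.array([503.7,-483,320.])+62*np.array([np.cos(np.radians(78.2)),np.sin(np.radians(78.2)),0]); print(o)
for n in("scene","side"):
    a=np.load(n+"0.npz"); c=cloud(a["d"].astype(float),(float(a["f"]),*a["c"],a["T"])); print(n); head(c,o,RR)
E
```

```text
[[-0.192  0.979  0.07 ]
 [-0.92  -0.204  0.335]
 [ 0.342  0.     0.94 ]]
[ 516.37875521 -422.3102219   320.        ]
scene
 n 3104 ext [[-48.6, -33.3, -43.7], [73.6, 37.9, 33.6]]
  x -60 83 y [-14.9  26.5] z [-7.5 28.4]
  x -45 210 y [-15.7  28. ] z [-8.6 30. ]
  x -30 243 y [-16.5  28.5] z [-11.1  30.5]
  x -15 291 y [-33.2  37.8] z [-23.3  32.6]
  x 0 434 y [-32.5  37.8] z [-23.1  32.5]
  x 15 471 y [-32.9  37.9] z [-23.3  32.7]
  x 30 708 y [-32.8  37.8] z [-42.1  32.4]
side
 n 1562 ext [[-47.2, -39.2, -46.6], [74.6, 33.4, 28.9]]
  x -60 28 y [-27.    0.3] z [-13.4  24.2]
  x -45 51 y [-29.3   6.4] z [-11.7  26.6]
  x -30 39 y [-20.4  12.7] z [14.7 27.3]
  x -15 76 y [-38.7  28.9] z [-23.1  28.6]
  x 0 177 y [-39.3  22.7] z [-27.1  29.1]
  x 15 161 y [-39.2  13.6] z [-26.8  29. ]
  x 30 484 y [-39.   34.4] z [-28.6  28.7]
```

```bash
cat >> h.py <<'E'
def toolR(): 
    C=camR(); return np.stack([C[:,1],C[:,0],-C[:,2]],1)
E
python3 - <<'E'
from h import *
s=ctrl.sense(); C=camR(); O=np.array([515.7,-422.2,320.]); F=O+C@[-250,0,0]
T=F+C@[-7,0,30]; print("focus",F,"tcp",T,"shift",T-s["eef_pos"],"joints",s["joints"])
R0=R.from_quat(np.roll(s["ee_rot"],-1)); print((R.from_matrix(toolR())*R0.inv()).as_rotvec(degrees=True))
for n in("scene","side"):
    a=np.load(n+"0.npz"); c=cloud(a["d"].astype(float),(float(a["f"]),*a["c"],a["T"])); q=(c-O)@C
    m=(abs(q[...,1])<30)&(abs(q[...,2])<40)&(abs(q[...,0])<70); print(n,np.sort(q[m][:,0])[:12].round(1))
E
```

```text
focus [ 563.74085772 -192.24138451  234.49496417] tcp [ 567.18425481 -175.75877234  260.29160179] shift [  50.34290846 -299.75495453  -23.97282276] joints [ 1.48462705e-02  2.93898333e-01  1.38540335e+00  3.79633337e-05
  1.46016299e+00 -4.99853232e-01]
[ -14.67018247  -20.19631385 -129.67783061]
scene [-51.2 -51.2 -51.1 -50.9 -50.8 -50.4 -50.3 -50.3 -50.2 -50.2 -50.1 -50. ]
side [-50.2 -50.1 -49.9 -49.5 -49.3 -49.  -48.7 -48.5 -48.2 -48.2 -48.1 -47.9]
```

Emit:
apply_moves(
  targets=[
    [10,[20,-40,110],[-14.7,-20.2,-129.7]],
    [10,[50,-60,110],[-14.7,-20.2,-129.7]],
    [10,[50,-90,110],[-14.7,-20.2,-129.7]],
    [10,[50,-120,110],[-14.7,-20.2,-129.7]],
    [10,[50,-150,110],[-14.7,-20.2,-129.7]],
    [10,[50,-180,110],[-14.7,-20.2,-129.7]],
    [10,[50,-210,110],[-14.7,-20.2,-129.7]],
    [10,[50,-240,110],[-14.7,-20.2,-129.7]],
    [10,[50,-270,110],[-14.7,-20.2,-129.7]],
    [10,[50,-300,110],[-14.7,-20.2,-129.7]],
    [10,[50,-300,110],[-14.7,-20.2,-129.7]],
    [10,[50,-300,110],[-14.7,-20.2,-129.7]],
    [10,[50,-300,110],[-14.7,-20.2,-129.7]],
    [10,[50,-300,110],[-14.7,-20.2,-129.7]],
    [10,[50,-300,110],[-14.7,-20.2,-129.7]],
    [10,[50,-300,110],[-14.7,-20.2,-129.7]],
    [10,[50,-300,110],[-14.7,-20.2,-129.7]],
    [10,[50,-300,110],[-14.7,-20.2,-129.7]],
    [10,[50,-300,110],[-14.7,-20.2,-129.7]],
    [10,[50,-300,110],[-14.7,-20.2,-129.7]],
  ],
)

```text
time_s: 6.35
eef_pos: [566.6, -176.1, 393.1]
ee_rot: [0.172, 0.98, -0.101, -0.018]
force: [0.1, -1.0, -0.2]
grip_width: 0.154
grip_force: 49.3
```

```bash
python3 - <<'E'
from h import *
s=ctrl.sense(); C=camR(); O=np.array([515.7,-422.2,320.]); F=O+C@[-250,0,0]
R0=R.from_quat(np.roll(s["ee_rot"],-1)); print(s["eef_pos"],s["joints"].round(2),"rot left",(R.from_matrix(toolR())*R0.inv()).as_rotvec(degrees=True))
im=[]
for n in("wrist","scene","side"):
    k=K(n); p,d=capture(n); np.savez(n+"2.npz",p=p,d=d,f=k[0],c=k[1:3],T=k[3]); c=cloud(d.astype(float),k); print(n)
    if n=="wrist": head(c,O,C); im.append(p[:300])
    q=(c-s["eef_pos"])@C   # block axes from TCP
    m=(abs(q[...,0])<20)&(abs(q[...,1])<45)&(q[...,2]<0)&(q[...,2]>-85)
    print(" block pts",m.sum(),np.percentile(q[m],[2,50,98],0).round(1).tolist() if m.any() else "")
    v,u=np.where(m); print(" px",(u.mean(),v.mean()) if len(u) else "")
    if n!="wrist" and len(u):
        a,b=int(u.mean()),int(v.mean()); im.append(cv2.resize(p[max(b-50,0):b+50,max(a-66,0):a+66],(396,300)))
o=np.zeros((600,800,3),np.uint8); o[:300,:640]=im[0]
for i,t in enumerate(im[1:]): o[300:,400*i:400*i+396]=t
cv2.imwrite("pics/v2.png",o)
E
```

```text
[ 566.58476743 -176.06408569  393.09108466] [-0.35  0.43  0.97 -0.35  1.69  1.37] rot left [-0.09689167  0.03431603 -0.03356633]
wrist
 n 9713 ext [[-52.3, -32.9, -21.3], [73.0, 39.0, 46.9]]
  x -60 1312 y [-21.   26.7] z [-21.8  25.7]
  x -45 908 y [-24.5  29.5] z [-2.8 28.1]
  x -30 684 y [-20.8  29.5] z [ 3.5 28.1]
  x -15 2032 y [-33.2  38.9] z [-21.6  29.9]
  x 0 1211 y [-32.6  39.1] z [-7.3 30.3]
  x 15 1209 y [-32.8  39. ] z [-10.3  30.1]
  x 30 902 y [-32.8  39. ] z [-0.7 30.1]
 block pts 601 [[-7.1, 34.0, -73.5], [-0.5, 35.4, -22.5], [6.3, 35.7, -0.5]]
 px (np.float64(315.16638935108153), np.float64(179.4559068219634))
scene
 block pts 902 [[-5.7, -34.2, -70.1], [6.3, 6.8, -34.9], [8.3, 34.7, -1.5]]
 px (np.float64(285.78935698447896), np.float64(179.1219512195122))
side
 block pts 1003 [[-2.6, -36.3, -73.4], [6.7, -4.3, -37.2], [11.4, 32.4, -1.6]]
 px (np.float64(356.15852442671985), np.float64(155.77866400797606))
```

View pics/v2.png

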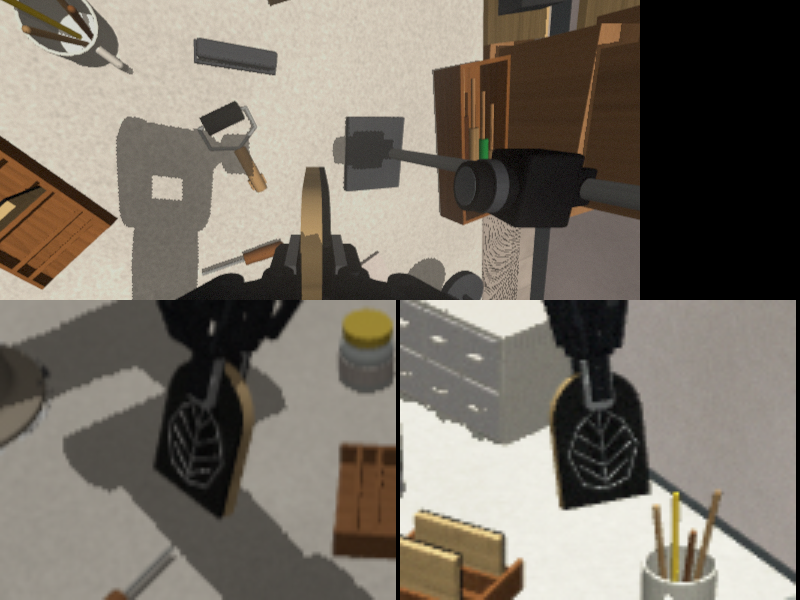

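The pictures show the block held firmly, arch up, with the carving clear of the pads. The lens barrel is at (478,186) in the wrist view, and the other items are undisturbed. Next I lower it to the focus point.

Emit:
apply_moves(
  targets=[
    [10,[1.5,0,-35],[0,0,0]],
    [10,[1.5,0,-70],[0,0,0]],
    [10,[1.5,0,-100],[0,0,0]],
    [10,[1.5,0,-120],[0,0,0]],
    [10,[1.5,0,-130],[0,0,0]],
    [10,[1.5,0,-132.5],[0,0,0]],
    [10,[1.5,0,-132.5],[0,0,0]],
    [10,[1.5,0,-132.5],[0,0,0]],
    [10,[1.5,0,-132.5],[0,0,0]],
    [10,[1.5,0,-132.5],[0,0,0]],
  ],
)

```text
time_s: 7.5
eef_pos: [568.3, -176.1, 261.4]
ee_rot: [0.172, 0.98, -0.101, -0.017]
force: [-0.1, 0.3, -1.5]
grip_width: 0.159
grip_force: 49.2
```

```bash
python3 - <<'E'
from h import *
s=ctrl.sense(); C=camR(); O=np.array([515.7,-422.2,320.])+C@[0,1,0]; F=O+C@[-250,0,0]
R0=R.from_quat(np.roll(s["ee_rot"],-1)); print(s["time_s"],s["eef_pos"],"tcp err",F+C@[-7,0,30]-s["eef_pos"],"rot left",(R.from_matrix(toolR())*R0.inv()).as_rotvec(degrees=True),s["dq"].round(4))
def plane(q):
    for _ in range(3):
        m=q.mean(0); n=np.linalg.svd(q-m)[2][0]; r=(q-m)@n; q=q[abs(r)<2*r.std()+.3]
    n=np.linalg.svd(q-q.mean(0))[2][0]; return n*np.sign(n[0]),q.mean(0)
w=np.load("wrist2.npz"); c=cloud(w["d"].astype(float),(float(w["f"]),*w["c"],w["T"])); q=(c-O)@C
h=q[(abs(q[...,0]+50)<6)&(np.hypot(q[...,1],q[...,2])<22)]; n,m=plane(h); print("lens front",len(h),m.round(1),"yaw/pitch dev",np.degrees([n[1],n[2]]).round(2))
h=q[(abs(q[...,2]-30)<4)&(q[...,0]>-5)&(q[...,0]<40)&(abs(q[...,1])<36)]; n=np.linalg.svd(h-h.mean(0))[2][2]; print("head top normal",n.round(3))
for k in("scene","side"):
    kk=K(k); p,d=capture(k); c=cloud(d.astype(float),kk); q=(c-F)@C; v=p.max(2)
    m=(abs(q[...,0])<12)&(abs(q[...,1])<45)&(q[...,2]<60)&(q[...,2]>-60)
    t=m&(abs(q[...,0])<5)&(abs(q[...,1])<30)&(q[...,2]<28)&(q[...,2]>-38); h=q[t]
    n=np.linalg.svd(h-h.mean(0))[2][2]; n*=np.sign(n[0])
    print(k,m.sum(),len(h),"face mean",h.mean(0).round(1),"dev deg",np.degrees(n[1:]).round(2),"ext",np.percentile(q[m],[1,99],0).round(1).tolist())
    ca=t&(v>75); print("  carving",ca.sum(),q[ca].mean(0).round(1),np.percentile(q[ca],[3,97],0).round(1).tolist())
    hd=(c-O)@C; hh=hd[(hd[...,0]>0)&(hd[...,0]<35)&(abs(hd[...,1])<50)&(abs(hd[...,2])<45)]; print("  head",np.percentile(hh,[1,99],0).round(1).tolist())
    vv,uu=np.where(m); cv2.imwrite(f"pics/f_{k}.png",cv2.resize(p[max(0,int(vv.mean())-90):int(vv.mean())+90,max(0,int(uu.mean())-120):int(uu.mean())+120],(396,297)))
cv2.imwrite("pics/final.png",np.hstack([cv2.resize(cv2.imread(f"pics/f_{k}.png"),(396,297)) for k in("scene","side")]))
E
```

```text
7.5 [ 568.31220958 -176.08624404  261.39452673] tcp err [-0.14908738  0.12297564 -1.10292495] rot left [-0.06292751  0.11320874  0.00738315] [ 0.0003  0.0031  0.0043  0.0009 -0.0025  0.0009]
lens front 712 [-51.8   0.5   1.7] yaw/pitch dev [57.05 -5.35]
head top normal [0.001 0.001 1.   ]
scene 881 463 face mean [-0.   0.7 -4.6] dev deg [-0.2  -0.52] ext [[-11.3, -35.1, -39.7], [9.6, 34.8, 57.7]]
  carving 6 [ 1.1  1.8 -8.6] [[-1.0, -17.2, -24.2], [2.6, 20.1, 16.1]]
  head [[0.4, -34.3, -24.9], [34.8, 37.7, 32.8]]
side 1063 605 face mean [ 0.3 -0.3 -4.9] dev deg [-0.06 -0.73] ext [[-10.0, -36.7, -43.5], [10.8, 33.0, 56.8]]
  carving 50 [  1.   -0.1 -10.6] [[-2.2, -27.9, -32.5], [4.2, 24.7, 20.1]]
  head [[0.5, -39.8, -29.0], [34.2, 23.7, 29.2]]
```

View pics/final.png

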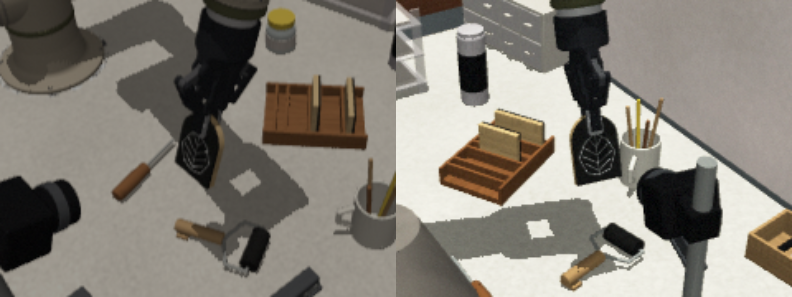

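The pictures show the block facing the lens at the focus point, leaning back with its arch up. All residuals are about 1 mm and under 1°, and nothing else has moved. I'll let it settle, then hand in.

Emit:
apply_moves(
  targets=[
    [10,[0,0,-0.3],[0,0,0]],
    [10,[0,0,-0.3],[0,0,0]],
    [10,[0,0,-0.3],[0,0,0]],
    [10,[0,0,-0.3],[0,0,0]],
    [10,[0,0,-0.3],[0,0,0]],
  ],
)

```text
time_s: 8.1
eef_pos: [568.2, -176.0, 260.5]
ee_rot: [0.172, 0.98, -0.101, -0.017]
force: [-0.0, 0.4, -0.8]
grip_width: 0.154
grip_force: 49.2
```

```bash
python3 -c "
from rig import ctrl
s=ctrl.sense(); print(s['eef_pos'],s['dq'].round(4),s['grip_force']); print(ctrl.finish_job())"
```

```text
[ 568.18143663 -176.03045083  260.48712919] [ 0.      0.0002  0.0006 -0.0012 -0.0002  0.0006] 49.233949184417725
the job is handed in; nothing more can be done
None
```

The arch-topped block is held still at the inspection camera's focus, arch up and carved face square to the lens, within about 1–2 mm and 1° by my measurements; the job was handed in at about 8 s.

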